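# Check-weigh the pot behind the red index of a rotary dose dispenser

### The arm

A 6-joint arm with a two-finger parallel gripper is mounted at the origin on a cart in front of the work surface, level with it; the furniture and walls round the work are solid. World frame = base frame: x ahead of the robot, y to its left, z up, the work surface at z = 0. Lengths are in mm, angles in degrees, forces in N, time in s.
With the tool pointing down it reaches from about 250 to 800 mm from the base axis. Payload 3.9 kg.
Tool frame: the origin (TCP) lies midway between the tips of the shut fingers; the grasp point (between the pads) lies env.grip_point_offset behind it (env.grip_point_offset is the distance from the TCP to the grasp point, in mm); z points along the fingers, y is the line along which they close (so a half turn about z gives the same grasp; the last joint's range is limited). The gripper opens to 85 mm and grips with 20 to 120 N. Pads are 22 mm wide; open, the fingers measure 114 mm over their backs; the gripper's body (76 mm by 85 mm) begins 54 mm behind the grasp point. The pads swing forward as they close: fully open they stand 13 mm farther back than shut.
Start: joints at [-63.484, 14.897, -7.913, 67.191, 0, 90], TCP at [234.383, -469.766, 231.304] pointing down, gripper open.
Joint ranges: [-159.42, 159.42], [-47.68, 98.78], [-73.54, 78.23], [-108.79, 121.32], [-90, 84.71], [-180, 180]. Speed limits (degrees/s): [147.25, 147.25, 180, 180, 180, 180].

### API

Orientations are given as a 3x3 rotation matrix whose columns are the frame's x, y, z axes.
In Python, from station import monitor, cams, env gives the robot as it stands.
- The arm moves only by the tool step_arm, never from a script. Its argument "rows" is a list of rows, each an object with "claw": the closure in counts, from 0 (fully open) to 255 (shut); "delta_pos": the shift along the tool's x, y, z in mm, a list of three; "twist": the turn about the tool's z in degrees. In form: [{"claw": claw, "delta_pos": [dx, dy, dz], "twist": twist}, ...]. A call has 1 to 10 rows; each row shifts and turns the commanded pose from where the row before left it, along the tool's axes as they then stand; what a row does not reach is not made up. A row lasts 1/12 s, in which the tool goes at most 41.7 mm and 7.16 degrees, less where a joint would pass 70% of its speed; a pose out of reach is approached as far as the arm can. A call is refused whole if a number of a shift passes 41.7 or a number of a turn 7.16, either way. A call with a gripper value outside its range is refused whole. The fingers move at their own pace and stop on an object; "force" is the grip in N (left out, the last holds). Time passes only in rows, so rows that do not move let the fingers close. It gives the time, the measured TCP pose, the force, the opening and the grip force at its end, in the units of the state.
- monitor.get_state(): the state, without advancing time (a new reading comes with each control period).
- cams.camera(name): name is "side" or "top"; returns the picture (384x512x3 uint8, red, green, blue); there is no depth.
- cams.camera_params(name): a dict with "fx", "fy", "cx", "cy" (pixels), "origin" and "orientation" of the camera in the world. Camera axes: x right, y up, looking along -z (the intrinsics and any distortion apply to the point x, -y, -z); pixel columns grow to the right and rows downward; lengths in mm; the calibration is good to about 2 mm. A picture is of the moment at which its call begins. camera_params takes no time and is no camera call.
- env.hand_in(): hands the job in; it is judged then, once.
The state is a dict: "clock": time; "joint_pos": joint angles; "qvel": joint speeds; "joint_torque": joint torques, N m; "eef_pos": TCP position; "ee_rot": TCP orientation; "contact_force": force on the tool from outside, world axes, zero at the start; "wrist_torque": the same for the moment, N m; "finger_gap": opening from 0.0 (shut) to 1.0 (fully open); "finger_force": force on a finger pad.
Only numpy, scipy, OpenCV 4.12 (cv2) and the standard library are available. Lean on these libraries where they do the work, as an engineer would, in place of code of your own. Each camera call takes 0.05 s, during which the arm holds its last target. There are 200 camera calls.

### The job

Turn the knob of the round dose dispenser until the arrow on its cover points at the red mark, which brings the hatch over that compartment. Lift out the blue-capped pill pot and stand it in the middle of the balance's pan, setting it down gently. Then turn the cover back until the arrow points at the black mark, so that the dispenser is shut, with the other two pots left in their places.

Things in the scene. Friction and masses are not known exactly. Their poses are not given: they have to be found in the camera images.
- dispenser: White round housing, 276 mm across, fixed; origin under its centre on the bench. Its frame: black mark (shut) toward -x, red -y, yellow +x, green +y. Rim top 78 mm up, inner floor 8 mm up. Four walled 90 degree sectors: at the black mark a solid blank, in each other a pot about 80 mm out from the axis. Wall cabinets overhang the bench beyond 0.58 m ahead of the robot: travel low, in straight lines.
- cover (a joint): Angle of the rotating cover, knob and arrow about the housing's upright centre line; 0: arrow at the black mark, hatch over the blank (shut); it grows counter-clockwise seen from above: +1.571 arrow at the red mark, 3.142 yellow, 4.712 green. Stops at -0.6 and 5.2. It turns with a light drag of about 0.1 N m and stays where it is left.
- knob (a point): Centre of the grip of the black fluted round knob on the cover's axis, 100 mm above the bench. The grip is 40 mm in diameter and runs from 15 mm below this point (a 49 mm skirt, 5 mm thick, and the cover lie below that) to 13 mm above it. It can be gripped from above at any yaw. A white line on it points to the hatch.
- arrow (a point): White arrow on the cover's grey outer band, at the middle of the hatch, 122 mm from the axis; it points outward to the marks on the rim.
- hatch (a point): Middle of the hatch (the one opening in the see-through cover), 80 mm from the axis, at the cover's top, 80 mm above the bench. The cover is 4 mm thick. The hatch is a sector of 82 degrees between 42 and 117 mm from the axis: 104 mm wide crosswise at its middle, 75 mm radially. Fingers go in best one on each side of the pot crosswise (closing along the tangent), not opened wider than needed, so that the wrist clears the knob.
- red_mark (a point): Red mark, 16 mm wide, on the housing's rim, 134 mm from the axis.
- shut_mark (a point): Black mark, 16 mm wide, on the housing's rim, 134 mm from the axis.
- blue_pot (a point): Centre (31 mm above its foot) of the round white pill pot with blue ribbed cap, 42 mm in diameter, 62 mm tall, about 50 g. It starts upright on the floor of the sector at the red mark, its top 10 mm below the cover's top.
- orange_pot (a point): Centre of the white-capped pot with orange band, 48 mm in diameter, 52 mm tall, in the sector at the yellow mark: stays there.
- pink_pot (a point): Centre of the white-capped pot with magenta band, 36 mm in diameter, 46 mm tall, in the sector at the green mark: stays there.
- pill_pot_1: The blue-capped pot itself; origin at the centre of its foot, z along its axis.
- balance: Fixed electronic balance, case 190 x 151 mm and 26 mm high with the keys at its -x end; origin at the centre of its underside.
- pan (a point): Centre of the top of the balance's round steel pan, 121 mm across, 40 mm above the bench.

How it is judged (in metres and radians):
On the way, in this order (a step that is already met when the one before it is completed fails the run):
1. the cover's arrow stands at the red mark (within 0.08 rad) while the blue-capped pot still stands in its compartment (value of joint cover between 1.491 and 1.651 rad and distance of blue_pot from where it was at the start of the episode below 0.02 m), for 0.2 s.
2. the blue-capped pot stands upright on the pan, its centre within 25 mm of the pan's centre, let go of (horizontal distance between blue_pot and pan below 0.025 m and z of blue_pot in the frame of pan between 0.028 and 0.034 m and angle between pill_pot_1's own z axis and vertical below 0.1 rad and contact force between pill_pot_1 and the fingers below 0.1 N), for 0.2 s.
At the end, for the whole second after the job is handed in: The cover is shut (arrow at the black mark within 0.08 rad), the blue-capped pot stands upright and at rest on the balance's pan with its centre within 25 mm of the pan's centre, and the other two pots stand in their compartments within 15 mm of where they were (value of joint cover between -0.08 and 0.08 rad and horizontal distance between blue_pot and pan below 0.025 m and z of blue_pot in the frame of pan between 0.028 and 0.034 m and angle between pill_pot_1's own z axis and vertical below 0.1 rad and linear speed of pill_pot_1 below 0.02 m/s and distance of each of orange_pot, pink_pot from where it was at the start of the episode below 0.015 m); the robot touches nothing.
It fails at once if the blue-capped pot is pressed hard onto the balance (over 40 N) (contact force between pill_pot_1 and balance above 40 N).
It fails at once if the blue-capped pot is let fall onto the pan (it moves faster than 0.45 m/s with its foot within 30 mm above the pan, as after a drop of more than 10 mm) (linear speed of pill_pot_1 above 0.45 m/s and horizontal distance between blue_pot and pan below 0.05 m and z of blue_pot in the frame of pan below 0.061 m).
It fails at once if another pot is shifted by more than 15 mm (distance of any of orange_pot, pink_pot from where it was at the start of the episode above 0.015 m).
It also fails if it takes over 72 s, if anything falls off the work surface, if the arm or the gripper's body presses on something with over 40 N, if the wrist force passes 120 N, or if a joint passes its speed limit or range.

## Working session

There is one attempt and no reset: what is moved stays moved. The work goes in short steps, Python scripts to look and compute and a tool call to move; the robot and the scene stay as the last step left them, time stands still between calls to the robot, and variables do not carry over. Pictures are saved under pics/ and viewed, at most 10 in all, crops included, and the job is handed in when it is done.

Besides the shell and the picture viewer there is one more tool, called after ">>>" by a JSON object that holds its "api" and its "payload". step_arm: Moves the arm, as the interface text tells. Its arguments: {"type":"object","properties":{"rows":{"type":"array"},"force":{"type":"number"}},"required":["rows"]}

```bash
mkdir -p pics
python3 - <<'E'
from station import monitor,cams,env
import cv2
for n in("top","side"):
    cv2.imwrite(f"pics/{n}0.png",cams.camera(n)[:,:,::-1]); print(n,cams.camera_params(n))
print(monitor.get_state(),env.grip_point_offset)
E
```

```text
top {'fx': 353.5638497955593, 'fy': 353.5638497955593, 'cx': 254.58580129959856, 'cy': 188.8996686181014, 'origin': array([ 284.31376839,  -41.85962267, 1050.63563829]), 'orientation': array([[-0.00546142,  0.98863358, -0.15024587],
       [-0.99968441, -0.00908201, -0.02342222],
       [-0.02452053,  0.15007054,  0.98837117]])}
side {'fx': 481.7238539727012, 'fy': 481.7238539727012, 'cx': 257.0430962936132, 'cy': 188.0424754617066, 'origin': array([ -198.45617797, -1135.41434234,   926.69155355]), 'orientation': array([[ 0.85889347,  0.28765985, -0.42373792],
       [-0.51211804,  0.47253456, -0.71724905],
       [-0.00609294,  0.83304435,  0.55317265]])}
{'clock': 0.1, 'joint_pos': array([-6.34846964e+01,  1.49345020e+01, -7.97754086e+00,  6.71911378e+01,
        9.65014550e-04,  8.99998849e+01]), 'qvel': array([ 0.06823033, -0.00101321,  0.15337684, -0.01617709, -0.11140087,
       -0.0457394 ]), 'joint_torque': array([-2.40417648e-04, -4.06507838e+01,  2.54527867e+01,  1.01039879e-02,
       -2.39261347e-06, -6.45032230e-06]), 'eef_pos': array([ 234.11123289, -469.22849251,  230.5304243 ]), 'ee_rot': array([[ 8.94814267e-01,  4.46437907e-01, -7.88890139e-04],
       [ 4.46438603e-01, -8.94812803e-01,  1.61893795e-03],
       [ 1.68462730e-05, -1.80083979e-03, -9.99998378e-01]]), 'contact_force': array([-0.32453068, -0.8460247 ,  0.86209669]), 'wrist_torque': array([-0.07931095,  0.01496933, -0.00023218]), 'finger_force': 0.0, 'finger_gap': 0.9985217892282862} 18.700000000000003
```

View pics/top0.png

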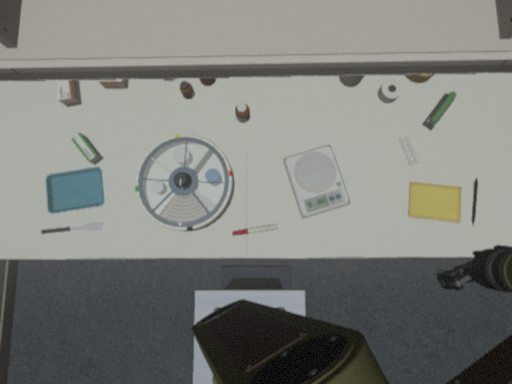

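View pics/side0.png

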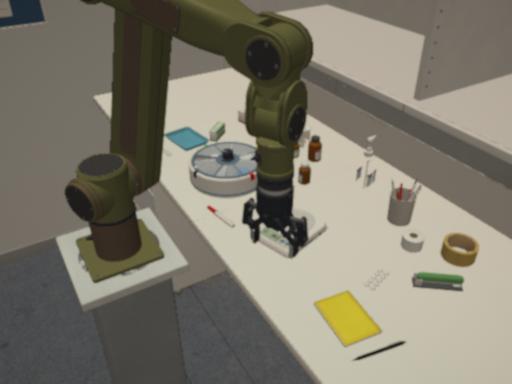

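The top view shows the dispenser centred near (184,181), with red mark at (231,173), yellow at (178,136), green at (137,188), black at (190,229). The pan is near (316,172). The side view shows the arm over the balance.

```bash
cat > h.py <<'E'
import numpy as np,cv2
from station import monitor,cams,env
def px2w(n,uv,z):
    p=cams.camera_params(n);R=np.array(p["orientation"]);o=np.array(p["origin"])
    uv=np.atleast_2d(uv).astype(float)
    d=np.c_[(uv[:,0]-p["cx"])/p["fx"],-(uv[:,1]-p["cy"])/p["fy"],-np.ones(len(uv))]@R.T
    return o+d*((z-o[2])/d[:,2])[:,None]
def w2px(n,P):
    p=cams.camera_params(n);c=(np.atleast_2d(P)-p["origin"])@np.array(p["orientation"])
    return np.c_[p["cx"]+p["fx"]*c[:,0]/-c[:,2],p["cy"]-p["fy"]*c[:,1]/-c[:,2]]
E
python3 - <<'E'
from h import *
im=cv2.imread("pics/top0.png");hsv=cv2.cvtColor(im,cv2.COLOR_BGR2HSV).astype(int)
H,S,V=hsv[...,0],hsv[...,1],hsv[...,2]
yy,xx=np.mgrid[:384,:512];r=np.hypot(xx-184,yy-181)
ring=(r>40)&(r<54)
def cen(m):
    w=np.argwhere(m)[:,::-1];return w.mean(0),len(w)
for n,m in dict(red=ring&(S>120)&((H<8)|(H>172)),yel=ring&(S>120)&(H>18)&(H<35),grn=ring&(S>90)&(H>50)&(H<95),blk=ring&(V<70)&(r>43)).items():
    c,k=cen(m);print(n,c,k,px2w("top",c,78)[0])
b=(r<45)&(S>60)&(H>100)&(H<125)&(xx>195)&(V>120)
c,k=cen(b);print("bluecap",c,k,px2w("top",c,70)[0])
kn=(r<14)&(V<70);c,k=cen(kn);print("knob",c,k,px2w("top",c,113)[0])
# rectify top-down views at given heights, 1px=1mm... 
def rect(z,x0,x1,y0,y1,s):
    X,Y=np.meshgrid(np.arange(y1,y0,-1/s),np.arange(x1,x0,-1/s))
    P=np.c_[Y.ravel(),X.ravel(),np.full(X.size,z)]
    uv=w2px("top",P).astype(np.float32).reshape(*X.shape,2)
    return cv2.remap(im,uv[...,0],uv[...,1],cv2.INTER_CUBIC)
cx=px2w("top",[184,181],78)[0];px=px2w("top",[316,172],40)[0];print(cx,px)
g=[]
for c,z in((cx,78),(px,40)):
    a=rect(z,c[0]-160,c[0]+160,c[1]-160,c[1]+160,1.25);g.append(a[:400,:400])
    print(c)
cv2.imwrite("pics/r0.png",np.hstack(g))
E
```

```text
red [230.11111111 172.88888889] 9 [478.26279304  49.67076405  78.        ]
yel [177.25 135.75] 4 [588.17856934 201.91506228  78.        ]
grn [136.5 188. ] 6 [437.76902851 312.80890953  78.        ]
blk [189.5 228.5] 8 [323.69969299 160.76727712  78.        ]
bluecap [nan nan] 0 [nan nan nan]
knob [186.56923077 180.8       ] 65 [450.70238479 164.30554657 113.        ]
[456.41417276 179.23560127  78.        ] [ 485.88764339 -196.36641634   40.        ]
[456.41417276 179.23560127  78.        ]
[ 485.88764339 -196.36641634   40.        ]<stdin>:7: RuntimeWarning: Mean of empty slice.
  ret = um.true_divide(
```

View pics/r0.png

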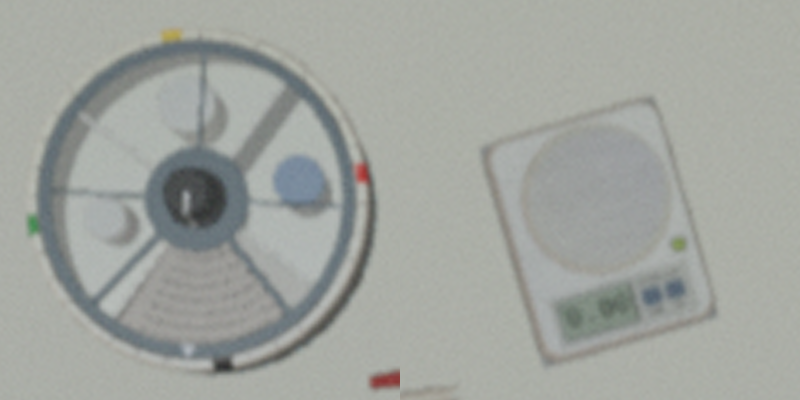

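The rectified view shows the dispenser centre at about (198,200) and its marks, and the pan centre at (596,200). The arrow at (188,350) stands off the black mark at (222,366), so the cover starts at about -0.22 rad.

Run:
```python
from h import *
from scipy.optimize import least_squares
im=cv2.imread("pics/top0.png");sd=cv2.imread("pics/side0.png")
def blob(img,n,c,rad,z,f):
    hsv=cv2.cvtColor(img,cv2.COLOR_BGR2HSV).astype(int);yy,xx=np.mgrid[:384,:512]
    m=(np.hypot(xx-c[0],yy-c[1])<rad)&f(*np.moveaxis(hsv,2,0))
    w=np.argwhere(m)[:,::-1];print(n,c,len(w),w.mean(0) if len(w) else 0,px2w(n,w.mean(0),z)[0] if len(w) else hsv[c[1],c[0]])
h=cv2.cvtColor(im,cv2.COLOR_BGR2HSV);print(h[176,213],h[181,200])
c=w2px("top",[[472,101,70]])[0].astype(int)
blob(im,"top",c,12,70,lambda H,S,V:(S>65)&(H>100)&(H<125)&(V>90))
red=lambda H,S,V:(S>120)&((H<8)|(H>172))
c=w2px("side",[[478,50,78]])[0].astype(int);blob(sd,"side",c,12,78,red)
# circle fits in rectified planes: maximise radial gradient
g=cv2.cvtColor(im,cv2.COLOR_BGR2GRAY).astype(np.float32);t=np.radians(np.arange(0,360,2))
def ring(cx,cy,r,z):
    uv=w2px("top",np.c_[cx+r*np.cos(t),cy+r*np.sin(t),np.full(t.size,z)]).astype(np.float32)
    return cv2.remap(g,uv[:,:1],uv[:,1:],cv2.INTER_CUBIC)[:,0]
def best(c,z,rs):
    out=[]
    for dx in np.arange(-8,8.1,1):
        for dy in np.arange(-8,8.1,1):
            for r in rs:
                out.append((abs(np.mean(ring(c[0]+dx,c[1]+dy,r+2,z)-ring(c[0]+dx,c[1]+dy,r-2,z))),c[0]+dx,c[1]+dy,r))
    out.sort(reverse=True);print(z,out[:4])
best((457,181),80,np.arange(112,122));best((457,181),80,np.arange(38,48)); best((457,181),113,np.arange(16,24))
best((486,-193),40,np.arange(57,64))
best((472,100),70,np.arange(18,24))
```

```text
[106  56 158] [ 86  13 160]
top [212 175] 0 0 [105  55 159]
side [250 173] 23 [251.73913043 175.7826087 ] [474.23992912  37.19260083  78.        ]Traceback (most recent call last):
  File "<stdin>", line 25, in <module>
  File "<stdin>", line 23, in best
  File "<stdin>", line 16, in ring
  File "h.py", line 9, in w2px
    p=cams.camera_params(n);c=(np.atleast_2d(P)-p["origin"])@np.array(p["orientation"])
ValueError: time passes only in moves, steps and waits
```

>>> {"api": "step_arm", "payload": {"rows": [{"claw": 0,"delta_pos": [0,0,0],"twist": -6},{"claw": 0,"delta_pos": [0,0,0],"twist": 0}], "force": 40}}

```text
clock: 0.27
eef_pos: [234.2, -469.4, 230.8]
ee_rot: [[0.842, 0.539, -0.001], [0.539, -0.842, 0.001], [0.0, -0.001, -1.0]]
contact_force: [-0.6, 1.1, 0.0]
finger_gap: 1.002
finger_force: 0.0
```

```bash
python3 -c "
from h import *
s=monitor.get_state();print(s['joint_pos'],s['eef_pos'],s['ee_rot'])"
```

```text
[-6.34842184e+01  1.49227039e+01 -7.95581836e+00  6.71896056e+01
  8.81340474e-04  8.38997045e+01] [ 234.20953426 -469.41676685  230.78186077] [[ 8.42301227e-01  5.39006842e-01 -5.17082760e-04]
 [ 5.39007071e-01 -8.42300558e-01  1.07084771e-03]
 [ 1.41655146e-04 -1.18068761e-03 -9.99999293e-01]]
```

```bash
python3 - <<'E'
s=open("h.py").read()
s=s.replace("def px2w","import functools\nPAR=functools.lru_cache(None)(lambda n:cams.camera_params(n))\ndef px2w",1).replace("p=cams.camera_params(n)","p=PAR(n)")
s+='''
T=np.radians(np.arange(0,360,3))
def best(g,c,z,rs,k=8,n="top",show=3):
    out=[]
    for dx in np.arange(-k,k+.1):
        for dy in np.arange(-k,k+.1):
            v={}
            for r in np.arange(rs[0]-2,rs[-1]+3):
                uv=w2px(n,np.c_[c[0]+dx+r*np.cos(T),c[1]+dy+r*np.sin(T),np.full(T.size,z)]).astype(np.float32)
                v[r]=cv2.remap(g,uv[:,:1],uv[:,1:],cv2.INTER_CUBIC).mean()
            out+=[(abs(v[r+2]-v[r-2]),c[0]+dx,c[1]+dy,r) for r in rs]
    out.sort(reverse=True)
    for o in out[:show]: print(z,*np.round(o,1))
'''
open("h.py","w").write(s)
E
python3 - <<'E'
from h import *
im=cv2.imread("pics/top0.png");g=im.mean(2).astype(np.float32)
h=cv2.cvtColor(im,cv2.COLOR_BGR2HSV).astype(int)
best(g,(457,181),80,range(110,122));best(g,(457,181),80,range(38,48));best(g,(457,181),113,range(16,24))
best(g,(486,-193),40,range(57,64))
best(h[...,1].astype(np.float32),(472,100),70,range(18,24))
yy,xx=np.mgrid[:384,:512];m=(np.hypot(xx-212,yy-176)<11)&(h[...,1]>40)&(h[...,0]>98)&(h[...,0]<116)
c=np.argwhere(m)[:,::-1].mean(0);print(m.sum(),c,px2w("top",c,70))
E
```

```text
80 24.4 457.0 181.0 116.0
80 24.3 458.0 181.0 116.0
80 24.1 458.0 181.0 115.0
80 31.1 457.0 181.0 42.0
80 30.6 456.0 181.0 42.0
80 30.6 457.0 182.0 42.0
113 24.8 452.0 175.0 23.0
113 24.7 453.0 176.0 23.0
113 24.5 452.0 176.0 23.0
40 10.3 486.0 -193.0 61.0
40 10.3 487.0 -193.0 61.0
40 9.9 487.0 -193.0 60.0
70 34.1 473.0 101.0 20.0
70 33.8 473.0 102.0 20.0
70 33.5 474.0 101.0 20.0
139 [212.0647482  175.36690647] [[473.24114855 101.5812096   70.        ]]
```

>>> {"api": "step_arm", "payload": {"rows": [{"claw": 70,"delta_pos": [26.9,-21.4,3],"twist": 0},{"claw": 70,"delta_pos": [26.9,-21.4,3],"twist": 0},{"claw": 70,"delta_pos": [26.9,-21.4,3],"twist": 0},{"claw": 70,"delta_pos": [26.9,-21.4,3],"twist": 0},{"claw": 70,"delta_pos": [26.9,-21.4,3],"twist": 0},{"claw": 70,"delta_pos": [26.9,-21.4,3],"twist": 0},{"claw": 70,"delta_pos": [26.9,-21.4,3],"twist": 0},{"claw": 70,"delta_pos": [26.9,-21.4,3],"twist": 0},{"claw": 70,"delta_pos": [26.9,-21.4,3],"twist": 0},{"claw": 70,"delta_pos": [26.9,-21.4,3],"twist": 0}]}}

```text
clock: 1.1
eef_pos: [346.2, -143.1, 201.2]
ee_rot: [[0.845, 0.535, 0.0], [0.535, -0.845, 0.0], [0.0, 0.0, -1.0]]
contact_force: [0.7, -0.1, 0.2]
finger_gap: 0.726
finger_force: 0.0
```

>>> {"api": "step_arm", "payload": {"rows": [{"claw": 70,"delta_pos": [26.9,-21.4,3],"twist": 0},{"claw": 70,"delta_pos": [26.9,-21.4,3],"twist": 0},{"claw": 70,"delta_pos": [26.9,-21.4,3],"twist": 0},{"claw": 70,"delta_pos": [26.9,-21.4,3],"twist": 0},{"claw": 70,"delta_pos": [26.9,-21.4,3],"twist": 0},{"claw": 70,"delta_pos": [26.9,-21.4,3],"twist": 0},{"claw": 70,"delta_pos": [26.9,-21.4,3],"twist": 0},{"claw": 70,"delta_pos": [26.9,-21.4,3],"twist": 0},{"claw": 70,"delta_pos": [26.9,-21.4,3],"twist": 0},{"claw": 70,"delta_pos": [0,0,0],"twist": 0}]}}

```text
clock: 1.93
eef_pos: [449.2, 153.0, 173.8]
ee_rot: [[0.842, 0.54, 0.002], [0.54, -0.842, 0.003], [0.004, -0.001, -1.0]]
contact_force: [1.5, 0.0, 0.0]
finger_gap: 0.725
finger_force: 0.0
```

```bash
cat > st.py <<'E'
from h import *
import sys
s=monitor.get_state();R=np.array(s['ee_rot']);p=np.array(s['eef_pos'])
print("t",s['clock'],"p",p.round(1),"yaw",np.degrees(np.arctan2(R[1,0],R[0,0])).round(2),"gap",round(s['finger_gap'],3),"j",np.round(s['joint_pos'],1),"F",np.round(s['contact_force'],1),"tilt",R[:,2].round(3))
if len(sys.argv)>3:
    t=np.array([float(a) for a in sys.argv[1:4]]);print("delta tool",(R.T@(t-p)).round(1))
E
python3 st.py 457 181 150
```

```text
t 1.9333 p [449.2 153.  173.8] yaw 32.69 gap 0.725 j [ 1.87e+01  1.18e+01 -2.10e+01  5.70e+01  1.00e-01  1.66e+02] F [1.5 0.  0. ] tilt [ 0.002  0.003 -1.   ]
delta tool [ 21.6 -19.3  23.9]
```

>>> {"api": "step_arm", "payload": {"rows": [{"claw": 70,"delta_pos": [21.6,-19.3,10],"twist": 0},{"claw": 70,"delta_pos": [0,0,14],"twist": -4},{"claw": 70,"delta_pos": [0,0,15],"twist": -4},{"claw": 70,"delta_pos": [0,0,15],"twist": 0},{"claw": 70,"delta_pos": [0,0,0],"twist": 0}]}}

```text
clock: 2.35
eef_pos: [452.2, 174.7, 117.6]
ee_rot: [[0.761, 0.648, -0.005], [0.648, -0.761, -0.002], [-0.006, -0.002, -1.0]]
contact_force: [-0.2, -0.1, -0.7]
finger_gap: 0.729
finger_force: 0.0
```

```bash
python3 st.py 457 181 86; python3 -c "
from h import *
a=cams.camera('top')[110:250,110:310,::-1];b=cams.camera('side')[100:240,150:350,::-1]
cv2.imwrite('pics/k1.png',cv2.resize(np.hstack([a,b]),(800,280),interpolation=cv2.INTER_CUBIC))"
```

```text
t 2.35 p [452.2 174.7 117.6] yaw 40.41 gap 0.729 j [ 21.1  15.8 -24.7  49.8  -0.  160.7] F [-0.2 -0.1 -0.7] tilt [-0.005 -0.002 -1.   ]
delta tool [ 7.9 -1.7 31.5]
```

View pics/k1.png

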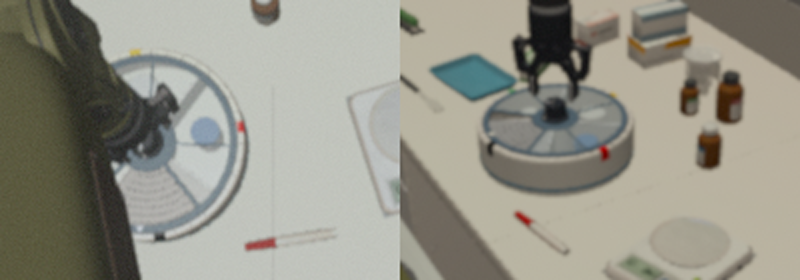

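Both views show the open fingers straddling the black knob, with the cover still at its start angle.

>>> {"api": "step_arm", "payload": {"rows": [{"claw": 70,"delta_pos": [7.9,-1.7,5],"twist": 0},{"claw": 70,"delta_pos": [0,0,13],"twist": 0},{"claw": 70,"delta_pos": [0,0,12],"twist": 0},{"claw": 70,"delta_pos": [0,0,0],"twist": 0},{"claw": 70,"delta_pos": [0,0,0],"twist": 0}]}}

```text
clock: 2.87
eef_pos: [459.8, 182.3, 90.6]
ee_rot: [[0.761, 0.649, -0.0], [0.649, -0.761, 0.0], [0.0, -0.0, -1.0]]
contact_force: [0.9, 0.5, 0.1]
finger_gap: 0.722
finger_force: 0.0
```

```bash
python3 st.py 457 181 86
```

```text
t 2.8667 p [459.8 182.3  90.6] yaw 40.49 gap 0.722 j [ 21.6  18.1 -26.1  45.8   0.  161.1] F [0.9 0.5 0.1] tilt [-0.  0. -1.]
delta tool [-3.  -0.8  4.6]
```

>>> {"api": "step_arm", "payload": {"rows": [{"claw": 70,"delta_pos": [-3,-0.8,3.6],"twist": 0},{"claw": 255,"delta_pos": [0,0,0],"twist": 0},{"claw": 255,"delta_pos": [0,0,0],"twist": 0},{"claw": 255,"delta_pos": [0,0,0],"twist": 0},{"claw": 255,"delta_pos": [0,0,0],"twist": 0},{"claw": 255,"delta_pos": [0,0,0],"twist": 0},{"claw": 255,"delta_pos": [0,0,0],"twist": 0}], "force": 50}}

```text
clock: 3.45
eef_pos: [456.4, 181.3, 87.6]
ee_rot: [[0.76, 0.65, -0.0], [0.65, -0.76, 0.001], [0.001, -0.001, -1.0]]
contact_force: [-2.8, 0.8, 5.5]
finger_gap: 0.453
finger_force: 50.2
```

```bash
python3 st.py 457 181 87
```

```text
t 3.45 p [456.4 181.3  87.6] yaw 40.53 gap 0.453 j [ 2.160e+01  1.790e+01 -2.690e+01  4.520e+01  1.000e-01  1.611e+02] F [-2.8  0.8  5.5] tilt [-0.     0.001 -1.   ]
delta tool [0.2 0.6 0.6]
```

>>> {"api": "step_arm", "payload": {"rows": [{"claw": 255,"delta_pos": [0,0,0],"twist": -5},{"claw": 255,"delta_pos": [0,0,0],"twist": -5},{"claw": 255,"delta_pos": [0,0,0],"twist": -5},{"claw": 255,"delta_pos": [0,0,0],"twist": -5},{"claw": 255,"delta_pos": [0,0,0],"twist": -5},{"claw": 255,"delta_pos": [0,0,0],"twist": -5},{"claw": 255,"delta_pos": [0,0,0],"twist": -5},{"claw": 255,"delta_pos": [0,0,0],"twist": -5},{"claw": 255,"delta_pos": [0,0,0],"twist": -5},{"claw": 255,"delta_pos": [0,0,0],"twist": -5}]}}

```text
clock: 4.28
eef_pos: [457.6, 180.7, 87.5]
ee_rot: [[-0.013, 1.0, 0.002], [1.0, 0.013, 0.0], [0.0, 0.002, -1.0]]
contact_force: [0.8, -0.7, 4.7]
finger_gap: 0.458
finger_force: 50.2
```

>>> {"api": "step_arm", "payload": {"rows": [{"claw": 255,"delta_pos": [0,0,0],"twist": -5},{"claw": 255,"delta_pos": [0,0,0],"twist": -5},{"claw": 255,"delta_pos": [0,0,0],"twist": -5},{"claw": 255,"delta_pos": [0,0,0],"twist": -5},{"claw": 255,"delta_pos": [0,0,0],"twist": -5},{"claw": 255,"delta_pos": [0,0,0],"twist": -5},{"claw": 255,"delta_pos": [0,0,0],"twist": -5},{"claw": 255,"delta_pos": [0,0,0],"twist": -5},{"claw": 255,"delta_pos": [0,0,0],"twist": -5},{"claw": 255,"delta_pos": [0,0,0],"twist": -5}]}}

```text
clock: 5.12
eef_pos: [458.8, 181.3, 87.6]
ee_rot: [[-0.774, 0.633, 0.004], [0.633, 0.774, 0.001], [-0.003, 0.003, -1.0]]
contact_force: [2.9, 1.8, 0.3]
finger_gap: 0.454
finger_force: 50.0
```

>>> {"api": "step_arm", "payload": {"rows": [{"claw": 255,"delta_pos": [0,0,0],"twist": -2.6},{"claw": 255,"delta_pos": [0,0,0],"twist": 0},{"claw": 255,"delta_pos": [0,0,0],"twist": 0}]}}

```text
clock: 5.37
eef_pos: [458.8, 181.3, 87.6]
ee_rot: [[-0.799, 0.601, 0.004], [0.601, 0.799, 0.001], [-0.003, 0.003, -1.0]]
contact_force: [4.3, 1.2, 2.1]
finger_gap: 0.45
finger_force: 50.0
```

```bash
python3 st.py 457 181 87; python3 -c "
from h import *
im=cams.camera('top')[:,:,::-1];b=cams.camera('side')[100:240,150:350,::-1]
cv2.imwrite('pics/top2.png',im);a=im[110:250,110:310]
cv2.imwrite('pics/k2.png',cv2.resize(np.hstack([a,b]),(800,280),interpolation=cv2.INTER_CUBIC))"
```

```text
t 5.3667 p [458.8 181.3  87.6] yaw 143.04 gap 0.45 j [ 21.6  18.  -26.8  45.   -0.   58.5] F [4.3 1.2 2.1] tilt [ 0.004  0.001 -1.   ]
delta tool [ 1.2 -1.3  0.5]
```

View pics/k2.png

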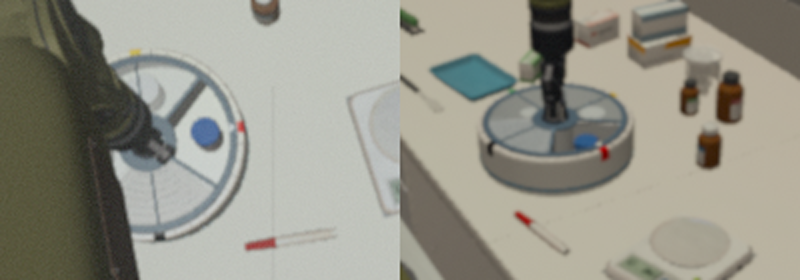

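The hatch is over the blue cap and the arrow is close to the red mark. I'll measure the arrow and mark angles.

```bash
cat > ang.py <<'E'
from h import *
import sys
f,a0,a1=sys.argv[1],float(sys.argv[2]),float(sys.argv[3])
im=cv2.imread(f);A=np.arange(a0,a1,.5);t=np.radians(A)
def samp(r,z,ch):
    uv=w2px("top",np.c_[457+r*np.cos(t),181+r*np.sin(t),np.full(t.size,z)]).astype(np.float32)
    return cv2.remap(ch,uv[:,:1],uv[:,1:],cv2.INTER_LINEAR)[:,0]
g=im.min(2).astype(np.float32);v=np.mean([samp(r,80,g) for r in(119,121,123,125)],0)
w=np.clip(v-np.median(v)-6,0,None);i=w.argmax();k=np.abs(A-A[i])<5
print("arrow",A[i],"centroid",(A*w)[k].sum()/w[k].sum(),"peak",w[i])
s=(im.max(2)-im.min(2)).astype(np.float32);v=np.mean([samp(r,78,s) for r in(132,134,136)],0)
w=np.clip(v-v.max()/2,0,None);print("mark",(A*w).sum()/w.sum())
E
python3 ang.py pics/top2.png -110 -52;python3 ang.py pics/top0.png 160 200; python3 ang.py pics/top0.png -110 -52
```

```text
arrow -80.5 centroid -80.27265529049129 peak 43.719727
mark -80.93909536101202
arrow 176.0 centroid 176.50238905046325 peak 41.496826
mark 176.83753811099132
arrow -110.0 centroid nan peak 0.0
mark -80.98304888348714ang.py:10: RuntimeWarning: invalid value encountered in scalar divide
  print("arrow",A[i],"centroid",(A*w)[k].sum()/w[k].sum(),"peak",w[i])
```

>>> {"api": "step_arm", "payload": {"rows": [{"claw": 70,"delta_pos": [0,0,0],"twist": 0},{"claw": 70,"delta_pos": [0,0,0],"twist": 0},{"claw": 70,"delta_pos": [0,0,0],"twist": 0},{"claw": 70,"delta_pos": [0,0,0],"twist": 0},{"claw": 70,"delta_pos": [0,0,-25],"twist": 0},{"claw": 70,"delta_pos": [0,0,-25],"twist": 0},{"claw": 70,"delta_pos": [0,0,0],"twist": 6.3},{"claw": 70,"delta_pos": [0,0,0],"twist": 6.3},{"claw": 70,"delta_pos": [0,0,0],"twist": 6.3},{"claw": 70,"delta_pos": [0,0,0],"twist": 6.3}]}}

```text
clock: 6.3
eef_pos: [456.1, 180.6, 136.6]
ee_rot: [[-0.463, 0.886, -0.001], [0.886, 0.463, -0.0], [0.0, -0.001, -1.0]]
contact_force: [-0.9, 0.5, -0.1]
finger_gap: 0.725
finger_force: 0.0
```

>>> {"api": "step_arm", "payload": {"rows": [{"claw": 70,"delta_pos": [0,0,0],"twist": 6.3},{"claw": 70,"delta_pos": [0,0,0],"twist": 6.3},{"claw": 70,"delta_pos": [0,0,0],"twist": 6.3},{"claw": 70,"delta_pos": [-27.2,1.2,0],"twist": 0},{"claw": 70,"delta_pos": [-27.2,1.2,0],"twist": 0},{"claw": 70,"delta_pos": [-27.2,1.2,0],"twist": 0},{"claw": 70,"delta_pos": [0,0,0],"twist": 0},{"claw": 70,"delta_pos": [0,0,0],"twist": 0},{"claw": 70,"delta_pos": [0,0,0],"twist": 0}]}}

```text
clock: 7.05
eef_pos: [472.6, 100.8, 136.5]
ee_rot: [[-0.156, 0.988, -0.001], [0.988, 0.156, 0.0], [0.001, -0.001, -1.0]]
contact_force: [0.1, 0.2, -0.1]
finger_gap: 0.725
finger_force: 0.0
```

```bash
python3 st.py 473.3 101.5 31; python3 -c "
from h import *
im=cams.camera('top')[:,:,::-1];b=cams.camera('side')[100:240,150:350,::-1]
cv2.imwrite('pics/top3.png',im);a=im[110:250,110:310]
cv2.imwrite('pics/k3.png',cv2.resize(np.hstack([a,b]),(800,280),interpolation=cv2.INTER_CUBIC))"; python3 ang.py pics/top3.png -110 -52
```

```text
t 7.05 p [472.6 100.8 136.5] yaw 98.98 gap 0.725 j [ 12.   14.5 -23.4  52.1   0.   93. ] F [ 0.1  0.2 -0.1] tilt [-0.001  0.    -1.   ]
delta tool [  0.5   0.9 105.5]
arrow -80.5 centroid -80.32916282077846 peak 45.40857
mark -80.9580486318146
```

View pics/k3.png

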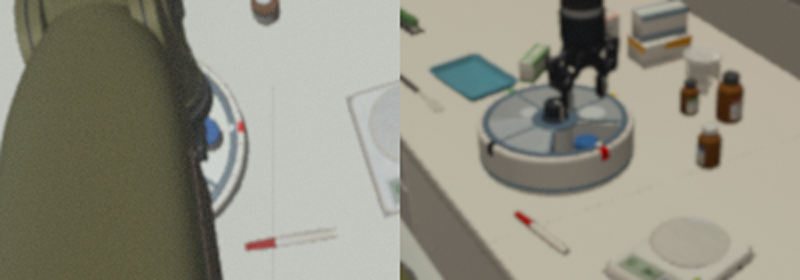

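The fingers are above and around the blue pot, and the hatch is unchanged. Descending.

>>> {"api": "step_arm", "payload": {"rows": [{"claw": 70,"delta_pos": [0.5,0.9,15],"twist": 0},{"claw": 70,"delta_pos": [0,0,15],"twist": 0},{"claw": 70,"delta_pos": [0,0,15],"twist": 0},{"claw": 70,"delta_pos": [0,0,15],"twist": 0},{"claw": 70,"delta_pos": [0,0,0],"twist": 0}]}}

```text
clock: 7.57
eef_pos: [471.4, 101.9, 74.2]
ee_rot: [[-0.158, 0.987, -0.005], [0.987, 0.158, -0.001], [-0.0, -0.005, -1.0]]
contact_force: [-0.9, 0.0, 0.6]
finger_gap: 0.727
finger_force: 0.0
```

>>> {"api": "step_arm", "payload": {"rows": [{"claw": 70,"delta_pos": [0,0,15],"twist": 0},{"claw": 70,"delta_pos": [0,0,15],"twist": 0},{"claw": 70,"delta_pos": [0,0,13.5],"twist": 0},{"claw": 70,"delta_pos": [0,0,0],"twist": 0},{"claw": 70,"delta_pos": [0,0,0],"twist": 0}]}}

```text
clock: 7.98
eef_pos: [473.4, 101.8, 33.3]
ee_rot: [[-0.158, 0.987, -0.001], [0.987, 0.158, -0.0], [0.0, -0.001, -1.0]]
contact_force: [-0.3, -0.5, -0.2]
finger_gap: 0.728
finger_force: 0.0
```

>>> {"api": "step_arm", "payload": {"rows": [{"claw": 255,"delta_pos": [0,0,0],"twist": 0},{"claw": 255,"delta_pos": [0,0,0],"twist": 0},{"claw": 255,"delta_pos": [0,0,0],"twist": 0},{"claw": 255,"delta_pos": [0,0,0],"twist": 0},{"claw": 255,"delta_pos": [0,0,0],"twist": 0},{"claw": 255,"delta_pos": [0,0,0],"twist": 0}], "force": 30}}

```text
clock: 8.48
eef_pos: [474.8, 101.8, 34.4]
ee_rot: [[-0.157, 0.988, 0.002], [0.988, 0.157, 0.001], [0.001, 0.002, -1.0]]
contact_force: [-1.2, 0.6, 6.0]
finger_gap: 0.489
finger_force: 30.4
```

```bash
python3 st.py 486 -193 120
```

```text
t 8.4833 p [474.8 101.8  34.4] yaw 99.02 gap 0.489 j [ 12.1  21.1 -31.9  36.9   0.   93.1] F [-1.2  0.6  6. ] tilt [ 0.002  0.001 -1.   ]
delta tool [-292.9  -35.   -85.9]
```

>>> {"api": "step_arm", "payload": {"rows": [{"claw": 255,"delta_pos": [0,0,-8],"twist": 0},{"claw": 255,"delta_pos": [0,0,-17],"twist": 0},{"claw": 255,"delta_pos": [0,0,-20],"twist": 0},{"claw": 255,"delta_pos": [0,0,-20],"twist": 0},{"claw": 255,"delta_pos": [0,0,-20],"twist": 0},{"claw": 255,"delta_pos": [0,0,-10],"twist": 0},{"claw": 255,"delta_pos": [0,0,0],"twist": 0},{"claw": 255,"delta_pos": [0,0,0],"twist": 0}]}}

```text
clock: 9.15
eef_pos: [474.4, 101.4, 128.9]
ee_rot: [[-0.157, 0.988, 0.002], [0.988, 0.157, 0.0], [-0.0, 0.002, -1.0]]
contact_force: [-0.4, -0.4, -0.7]
finger_gap: 0.484
finger_force: 30.5
```

>>> {"api": "step_arm", "payload": {"rows": [{"claw": 255,"delta_pos": [-15,-2,0],"twist": 0},{"claw": 255,"delta_pos": [-30,-4,0],"twist": 0},{"claw": 255,"delta_pos": [-34,-4,0],"twist": 0},{"claw": 255,"delta_pos": [-34,-4,0],"twist": 0},{"claw": 255,"delta_pos": [-34,-4,0],"twist": 0},{"claw": 255,"delta_pos": [-34,-4,0],"twist": 0},{"claw": 255,"delta_pos": [-34,-4,0],"twist": 0},{"claw": 255,"delta_pos": [-34,-4,0],"twist": 0},{"claw": 255,"delta_pos": [-28,-3,0],"twist": 0},{"claw": 255,"delta_pos": [-15,-2,0],"twist": 0}]}}

```text
clock: 9.98
eef_pos: [484.3, -195.4, 126.9]
ee_rot: [[-0.154, 0.988, -0.002], [0.988, 0.154, -0.001], [-0.0, -0.002, -1.0]]
contact_force: [0.6, 0.1, 0.0]
finger_gap: 0.488
finger_force: 30.4
```

>>> {"api": "step_arm", "payload": {"rows": [{"claw": 255,"delta_pos": [0,0,0],"twist": 0},{"claw": 255,"delta_pos": [0,0,0],"twist": 0},{"claw": 255,"delta_pos": [0,0,0],"twist": 0},{"claw": 255,"delta_pos": [0,0,0],"twist": 0}]}}

```text
clock: 10.32
eef_pos: [484.5, -191.2, 127.7]
ee_rot: [[-0.158, 0.987, -0.001], [0.987, 0.158, 0.001], [0.001, -0.001, -1.0]]
contact_force: [1.1, 0.5, -0.6]
finger_gap: 0.485
finger_force: 30.4
```

```bash
python3 st.py 486 -193 66.4; python3 -c "
from h import *
im=cams.camera('top')[:,:,::-1];b=cams.camera('side')[140:280,190:390,::-1]
cv2.imwrite('pics/top4.png',im);a=im[110:250,210:410]
cv2.imwrite('pics/k4.png',cv2.resize(np.hstack([a,b]),(800,280),interpolation=cv2.INTER_CUBIC))"
```

```text
t 10.3167 p [ 484.5 -191.2  127.7] yaw 99.1 gap 0.485 j [-21.5  18.4 -19.2  52.5   0.   59.4] F [ 1.1  0.5 -0.6] tilt [-0.001  0.001 -1.   ]
delta tool [-2.1  1.3 61.3]
```

View pics/k4.png

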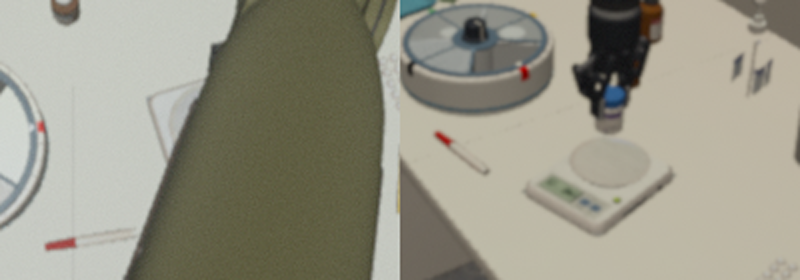

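The side view shows the pot held upright above the pan. I'll lower it, slowly at the end.

>>> {"api": "step_arm", "payload": {"rows": [{"claw": 255,"delta_pos": [-2.1,1.3,8],"twist": 0},{"claw": 255,"delta_pos": [0,0,12],"twist": 0},{"claw": 255,"delta_pos": [0,0,12],"twist": 0},{"claw": 255,"delta_pos": [0,0,10],"twist": 0},{"claw": 255,"delta_pos": [0,0,8],"twist": 0},{"claw": 255,"delta_pos": [0,0,4],"twist": 0},{"claw": 255,"delta_pos": [0,0,0],"twist": 0},{"claw": 255,"delta_pos": [0,0,0],"twist": 0},{"claw": 255,"delta_pos": [0,0,0],"twist": 0}]}}

```text
clock: 11.17
eef_pos: [487.2, -194.5, 74.7]
ee_rot: [[-0.157, 0.988, 0.001], [0.988, 0.157, -0.0], [-0.0, 0.001, -1.0]]
contact_force: [-0.7, -0.7, -0.7]
finger_gap: 0.488
finger_force: 30.4
```

>>> {"api": "step_arm", "payload": {"rows": [{"claw": 255,"delta_pos": [0,0,1],"twist": 0},{"claw": 255,"delta_pos": [0,0,1],"twist": 0},{"claw": 255,"delta_pos": [0,0,1],"twist": 0},{"claw": 255,"delta_pos": [0,0,1],"twist": 0},{"claw": 255,"delta_pos": [0,0,0],"twist": 0},{"claw": 255,"delta_pos": [0,0,0],"twist": 0}]}}

```text
clock: 11.67
eef_pos: [486.6, -194.3, 70.2]
ee_rot: [[-0.157, 0.988, -0.0], [0.988, 0.157, 0.0], [0.0, -0.0, -1.0]]
contact_force: [-0.1, 0.4, -1.6]
finger_gap: 0.488
finger_force: 30.4
```

```bash
python3 st.py 486 -193 66.4
```

```text
t 11.6667 p [ 486.6 -194.3   70.2] yaw 99.01 gap 0.488 j [-21.8  21.8 -23.8  44.4   0.   59.2] F [-0.1  0.4 -1.6] tilt [-0.  0. -1.]
delta tool [ 1.4 -0.4  3.8]
```

>>> {"api": "step_arm", "payload": {"rows": [{"claw": 255,"delta_pos": [0.8,0,0.8],"twist": 0},{"claw": 255,"delta_pos": [0,0,0.8],"twist": 0},{"claw": 255,"delta_pos": [0,0,0.7],"twist": 0},{"claw": 255,"delta_pos": [0,0,0],"twist": 0},{"claw": 255,"delta_pos": [0,0,0],"twist": 0}]}}

```text
clock: 12.08
eef_pos: [486.5, -193.5, 67.8]
ee_rot: [[-0.157, 0.988, -0.0], [0.988, 0.157, 0.0], [0.0, -0.0, -1.0]]
contact_force: [0.9, 0.3, -0.2]
finger_gap: 0.486
finger_force: 30.4
```

>>> {"api": "step_arm", "payload": {"rows": [{"claw": 255,"delta_pos": [0,0,0.7],"twist": 0},{"claw": 255,"delta_pos": [0,0,0],"twist": 0},{"claw": 255,"delta_pos": [0,0,0],"twist": 0}]}}

```text
clock: 12.33
eef_pos: [486.5, -193.5, 67.2]
ee_rot: [[-0.157, 0.988, -0.0], [0.988, 0.157, 0.0], [0.0, -0.0, -1.0]]
contact_force: [-0.2, 0.0, 0.0]
finger_gap: 0.489
finger_force: 30.4
```

>>> {"api": "step_arm", "payload": {"rows": [{"claw": 255,"delta_pos": [0,0,0.5],"twist": 0},{"claw": 255,"delta_pos": [0,0,0],"twist": 0},{"claw": 255,"delta_pos": [0,0,0],"twist": 0}]}}

```text
clock: 12.58
eef_pos: [486.6, -193.6, 66.9]
ee_rot: [[-0.157, 0.988, 0.0], [0.988, 0.157, -0.0], [-0.0, 0.0, -1.0]]
contact_force: [-0.8, 0.4, 1.0]
finger_gap: 0.484
finger_force: 30.5
```

>>> {"api": "step_arm", "payload": {"rows": [{"claw": 255,"delta_pos": [0,0,0.5],"twist": 0},{"claw": 255,"delta_pos": [0,0,0],"twist": 0},{"claw": 255,"delta_pos": [0,0,0],"twist": 0}]}}

```text
clock: 12.83
eef_pos: [486.7, -193.6, 66.9]
ee_rot: [[-0.157, 0.988, 0.001], [0.988, 0.157, -0.0], [-0.0, 0.0, -1.0]]
contact_force: [-2.4, 1.1, 6.1]
finger_gap: 0.483
finger_force: 31.0
```

>>> {"api": "step_arm", "payload": {"rows": [{"claw": 255,"delta_pos": [0,0,0.4],"twist": 0},{"claw": 255,"delta_pos": [0,0,0],"twist": 0},{"claw": 255,"delta_pos": [0,0,0],"twist": 0}]}}

```text
clock: 13.08
eef_pos: [486.7, -193.6, 66.9]
ee_rot: [[-0.157, 0.988, 0.001], [0.988, 0.157, -0.0], [-0.0, 0.001, -1.0]]
contact_force: [-2.0, 0.2, 7.8]
finger_gap: 0.484
finger_force: 31.2
```

>>> {"api": "step_arm", "payload": {"rows": [{"claw": 122,"delta_pos": [0,0,0],"twist": 0},{"claw": 110,"delta_pos": [0,0,0],"twist": 0},{"claw": 95,"delta_pos": [0,0,0],"twist": 0},{"claw": 70,"delta_pos": [0,0,0],"twist": 0},{"claw": 70,"delta_pos": [0,0,0],"twist": 0},{"claw": 70,"delta_pos": [0,0,0],"twist": 0}]}}

```text
clock: 13.58
eef_pos: [486.5, -193.5, 65.6]
ee_rot: [[-0.157, 0.988, -0.0], [0.988, 0.157, 0.0], [0.0, -0.0, -1.0]]
contact_force: [0.2, 0.4, 0.2]
finger_gap: 0.728
finger_force: 0.0
```

>>> {"api": "step_arm", "payload": {"rows": [{"claw": 70,"delta_pos": [0,0,-6],"twist": 0},{"claw": 70,"delta_pos": [0,0,-12],"twist": 0},{"claw": 70,"delta_pos": [0,0,-20],"twist": 0},{"claw": 70,"delta_pos": [0,0,-20],"twist": 0},{"claw": 70,"delta_pos": [0,0,-12],"twist": 0},{"claw": 70,"delta_pos": [0,0,0],"twist": 0},{"claw": 70,"delta_pos": [0,0,0],"twist": 0}]}}

```text
clock: 14.17
eef_pos: [487.3, -193.8, 136.6]
ee_rot: [[-0.157, 0.988, 0.002], [0.988, 0.157, -0.001], [-0.001, 0.002, -1.0]]
contact_force: [0.1, 0.2, -0.2]
finger_gap: 0.728
finger_force: 0.0
```

```bash
python3 st.py 457 181 137; python3 -c "
from h import *
b=cams.camera('side')[140:280,190:390,::-1]
cv2.imwrite('pics/k5.png',cv2.resize(b,(600,420),interpolation=cv2.INTER_CUBIC))"
```

```text
t 14.1667 p [ 487.3 -193.8  136.6] yaw 99.02 gap 0.728 j [-21.7  18.1 -18.1  53.6   0.   59.3] F [ 0.1  0.2 -0.2] tilt [ 0.002 -0.001 -1.   ]
delta tool [374.9  28.9  -0.8]
```

View pics/k5.png

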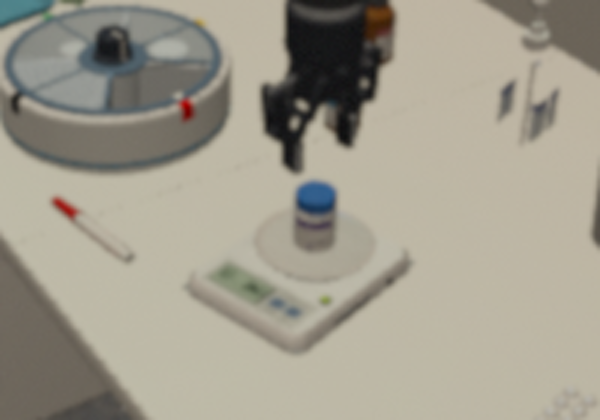

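The pot stands upright in the middle of the pan, released. Back to the knob.

>>> {"api": "step_arm", "payload": {"rows": [{"claw": 70,"delta_pos": [15,1.2,0],"twist": 0},{"claw": 70,"delta_pos": [30,2.3,0],"twist": 0},{"claw": 70,"delta_pos": [35,2.7,0],"twist": 0},{"claw": 70,"delta_pos": [35,2.7,0],"twist": 0},{"claw": 70,"delta_pos": [35,2.7,0],"twist": 0},{"claw": 70,"delta_pos": [35,2.7,0],"twist": 0},{"claw": 70,"delta_pos": [35,2.7,0],"twist": 0},{"claw": 70,"delta_pos": [35,2.7,0],"twist": 0},{"claw": 70,"delta_pos": [35,2.7,0],"twist": 0},{"claw": 70,"delta_pos": [35,2.7,0],"twist": 0}]}}

```text
clock: 15.05
eef_pos: [458.9, 132.7, 134.5]
ee_rot: [[-0.157, 0.988, -0.002], [0.988, 0.157, -0.001], [-0.0, -0.002, -1.0]]
contact_force: [1.1, -0.6, 0.7]
finger_gap: 0.724
finger_force: 0.0
```

>>> {"api": "step_arm", "payload": {"rows": [{"claw": 70,"delta_pos": [30,2.3,0],"twist": 0},{"claw": 70,"delta_pos": [20,1.5,0],"twist": 0},{"claw": 70,"delta_pos": [0,0,0],"twist": -6.3},{"claw": 70,"delta_pos": [0,0,0],"twist": -6.3},{"claw": 70,"delta_pos": [0,0,0],"twist": -6.3},{"claw": 70,"delta_pos": [0,0,0],"twist": -6.3},{"claw": 70,"delta_pos": [0,0,0],"twist": -6.3},{"claw": 70,"delta_pos": [0,0,0],"twist": -6.3},{"claw": 70,"delta_pos": [0,0,0],"twist": -6.3},{"claw": 70,"delta_pos": [0,0,0],"twist": 0}]}}

```text
clock: 15.88
eef_pos: [455.3, 180.9, 134.4]
ee_rot: [[-0.801, 0.599, -0.003], [0.599, 0.801, -0.001], [0.001, -0.002, -1.0]]
contact_force: [-0.9, -0.4, 0.6]
finger_gap: 0.73
finger_force: 0.0
```

>>> {"api": "step_arm", "payload": {"rows": [{"claw": 70,"delta_pos": [0,0,0],"twist": 0},{"claw": 70,"delta_pos": [0,0,0],"twist": 0}]}}

```text
clock: 16.05
eef_pos: [455.8, 181.1, 135.1]
ee_rot: [[-0.798, 0.602, -0.001], [0.602, 0.798, -0.001], [0.001, -0.001, -1.0]]
contact_force: [-0.3, 0.1, 1.1]
finger_gap: 0.724
finger_force: 0.0
```

```bash
python3 st.py 457 181 87
```

```text
t 16.05 p [455.8 181.1 135.1] yaw 142.98 gap 0.724 j [ 21.7  15.3 -22.6  52.2  -0.   58.7] F [-0.3  0.1  1.1] tilt [-0.001 -0.001 -1.   ]
delta tool [-1.1  0.7 48.1]
```

>>> {"api": "step_arm", "payload": {"rows": [{"claw": 70,"delta_pos": [-0.6,0.5,12],"twist": 0},{"claw": 70,"delta_pos": [0,0,14],"twist": 0},{"claw": 70,"delta_pos": [0,0,14],"twist": 0},{"claw": 70,"delta_pos": [0,0,7],"twist": 0},{"claw": 70,"delta_pos": [0,0,0],"twist": 0},{"claw": 70,"delta_pos": [0,0,0],"twist": 0},{"claw": 70,"delta_pos": [0,0,0],"twist": 0}]}}

```text
clock: 16.63
eef_pos: [457.6, 181.5, 89.4]
ee_rot: [[-0.8, 0.601, 0.001], [0.601, 0.8, 0.0], [-0.0, 0.001, -1.0]]
contact_force: [-0.4, -0.1, 0.6]
finger_gap: 0.726
finger_force: 0.0
```

>>> {"api": "step_arm", "payload": {"rows": [{"claw": 255,"delta_pos": [0,0,0],"twist": 0},{"claw": 255,"delta_pos": [0,0,0],"twist": 0},{"claw": 255,"delta_pos": [0,0,0],"twist": 0},{"claw": 255,"delta_pos": [0,0,0],"twist": 0},{"claw": 255,"delta_pos": [0,0,0],"twist": 0},{"claw": 255,"delta_pos": [0,0,0],"twist": 0}], "force": 50}}

```text
clock: 17.13
eef_pos: [458.0, 182.0, 89.9]
ee_rot: [[-0.8, 0.6, 0.002], [0.6, 0.8, 0.001], [-0.001, 0.002, -1.0]]
contact_force: [-0.8, 1.3, 6.3]
finger_gap: 0.448
finger_force: 50.1
```

>>> {"api": "step_arm", "payload": {"rows": [{"claw": 255,"delta_pos": [0,0,0],"twist": 5},{"claw": 255,"delta_pos": [0,0,0],"twist": 5},{"claw": 255,"delta_pos": [0,0,0],"twist": 5},{"claw": 255,"delta_pos": [0,0,0],"twist": 5},{"claw": 255,"delta_pos": [0,0,0],"twist": 5},{"claw": 255,"delta_pos": [0,0,0],"twist": 5},{"claw": 255,"delta_pos": [0,0,0],"twist": 5},{"claw": 255,"delta_pos": [0,0,0],"twist": 5},{"claw": 255,"delta_pos": [0,0,0],"twist": 5},{"claw": 255,"delta_pos": [0,0,0],"twist": 5}]}}

```text
clock: 17.97
eef_pos: [457.7, 181.7, 89.9]
ee_rot: [[-0.05, 0.999, 0.002], [0.999, 0.05, 0.001], [0.001, 0.002, -1.0]]
contact_force: [-1.8, -0.6, 7.8]
finger_gap: 0.45
finger_force: 50.4
```

>>> {"api": "step_arm", "payload": {"rows": [{"claw": 255,"delta_pos": [0,0,0],"twist": 5},{"claw": 255,"delta_pos": [0,0,0],"twist": 5},{"claw": 255,"delta_pos": [0,0,0],"twist": 5},{"claw": 255,"delta_pos": [0,0,0],"twist": 5},{"claw": 255,"delta_pos": [0,0,0],"twist": 5},{"claw": 255,"delta_pos": [0,0,0],"twist": 5},{"claw": 255,"delta_pos": [0,0,0],"twist": 5},{"claw": 255,"delta_pos": [0,0,0],"twist": 5},{"claw": 255,"delta_pos": [0,0,0],"twist": 0.5},{"claw": 255,"delta_pos": [0,0,0],"twist": 0}]}}

```text
clock: 18.8
eef_pos: [457.3, 181.8, 89.9]
ee_rot: [[0.607, 0.794, 0.001], [0.794, -0.607, 0.001], [0.001, 0.0, -1.0]]
contact_force: [-2.4, 1.2, 8.0]
finger_gap: 0.45
finger_force: 50.4
```

```bash
python3 st.py 457 181 87; python3 -c "
from h import *
cv2.imwrite('pics/top6.png',cams.camera('top')[:,:,::-1])"; python3 ang.py pics/top6.png 165 205
```

```text
t 18.8 p [457.3 181.8  89.9] yaw 52.6 gap 0.45 j [ 21.7  17.8 -26.6  45.5   0.  149.1] F [-2.4  1.2  8. ] tilt [ 0.001  0.001 -1.   ]
delta tool [-0.9  0.3  2.9]
arrow 189.0 centroid 188.6061549707028 peak 42.815186
mark 185.05347007673427
```

>>> {"api": "step_arm", "payload": {"rows": [{"claw": 70,"delta_pos": [0,0,0],"twist": 0},{"claw": 70,"delta_pos": [0,0,0],"twist": 0},{"claw": 70,"delta_pos": [0,0,0],"twist": 0},{"claw": 70,"delta_pos": [0,0,0],"twist": 0},{"claw": 70,"delta_pos": [0,0,-15],"twist": 0},{"claw": 70,"delta_pos": [0,0,-25],"twist": 0},{"claw": 70,"delta_pos": [0,0,-25],"twist": 0},{"claw": 70,"delta_pos": [0,0,-10],"twist": 0},{"claw": 70,"delta_pos": [0,0,0],"twist": 0},{"claw": 70,"delta_pos": [0,0,0],"twist": 0}]}}

```text
clock: 19.68
eef_pos: [457.5, 181.5, 163.9]
ee_rot: [[0.607, 0.795, 0.001], [0.795, -0.607, 0.0], [0.001, 0.001, -1.0]]
contact_force: [-0.8, -0.1, 0.0]
finger_gap: 0.726
finger_force: 0.0
```

```bash
python3 st.py 457 181 87; python3 -c "
from h import *
im=cams.camera('top')[:,:,::-1];b=cams.camera('side')[100:280,150:390,::-1]
cv2.imwrite('pics/top7.png',im);a=im[100:280,120:360]
cv2.imwrite('pics/k7.png',cv2.resize(np.hstack([a,b]),(800,300),interpolation=cv2.INTER_CUBIC))"; python3 ang.py pics/top7.png 165 205
```

```text
t 19.6833 p [457.5 181.5 163.9] yaw 52.61 gap 0.726 j [ 21.6  14.  -19.7  56.3  -0.  149. ] F [-0.8 -0.1  0. ] tilt [ 0.001  0.    -1.   ]
delta tool [-0.7 -0.1 76.9]
arrow 189.0 centroid 188.6328016045495 peak 42.313965
mark 185.98351413922938
```

View pics/k7.png

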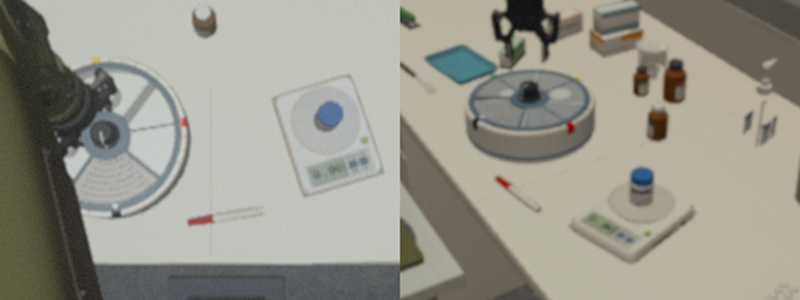

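The arrow is at the black mark (116,210), the pot stands mid-pan, and the gripper is clear of everything.

```bash
python3 -c "
from station import env
print(env.hand_in())"
```

```text
the job is handed in; nothing more can be done
None
```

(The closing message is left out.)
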